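Key up the loose joint of a knock-down worktop shelf

ROBOT

A 6-joint arm with a two-finger parallel gripper is mounted at the origin on a cart in front of the work surface, level with it; the furniture and walls round the work are solid. World frame = base frame: x ahead of the robot, y to its left, z up, the work surface at z = 0. Lengths are in m, angles in rad, forces in N, time in s.
With the tool pointing down it reaches from about 0.375 to 0.925 m from the base axis. Payload 5.7 kg.
Tool frame: the origin (TCP) lies between the finger pads; the fingertips stand 22 mm ahead of it and the grasp point (between the pads) lies 3 mm ahead of it; z points along the fingers, y is the line along which they close (so a half turn about z gives the same grasp; the last joint's range is limited). The gripper opens to 88 mm and grips with 3 to 60 N. Pads are 20 mm wide; open, the fingers measure 115 mm over their backs; the gripper's body (75 mm by 178 mm) begins 61 mm behind the grasp point.
Start: joints at [-0.115, 0.359, 1.51, -0, 1.272, -0.115], TCP at [0.6, -0, 0.245] pointing down, gripper open.
Joint ranges: [-2.97, 2.97], [-1.01, 2.36], [0.21, 2.38], [-0.96, 4.11], [0.2, 2.71], [-2.98, 2.98]. Speed limits (rad/s): [2.39, 2.39, 3.14, 3.14, 3.14, 3.14].

INTERFACE

Orientations are given as [roll, pitch, yaw] about the fixed x, y, z axes, in that order (R = Rz(yaw) Ry(pitch) Rx(roll)).
In Python, from plant import arm gives the robot as it stands.
- The arm moves only by the tool play_rows, never from a script. Its argument "plan" is a list of rows, each an object with "travel": the shift along the world's x, y, z in mm, a list of three; "delta_rot": the turn, a rotation vector about the world's x, y, z in degrees, a list of three; "grip": the opening in per cent of the stroke, from 0 (shut) to 100 (fully open). In form: [{"travel": [x, y, z], "delta_rot": [wx, wy, wz], "grip": grip}, ...]. A call has 1 to 12 rows; each row is the pose to reach, as a shift and turn from the pose commanded when the call began; what a row does not reach only later rows make up. A row lasts 1/8 s, in which the tool goes at most 62.5 mm and 10.7 degrees, less where a joint would pass 70% of its speed; a pose out of reach is approached as far as the arm can. A call with a gripper value outside its range is refused whole. The fingers move at their own pace and stop on an object; "force" is the grip in N (left out, the last holds). Time passes only in rows, so rows that repeat a pose let the fingers close. It gives the time, the measured TCP pose, the force, the opening and the grip force at its end, in the units of the state.
- arm.state(): the state, without advancing time (a new reading comes with each control period).
- arm.capture(name): name is "scene" or "side" or "wrist"; returns a dict with "img" (384x512x3 uint8, red, green, blue), "z_map" (384x512 float32, m along the optical axis (not along the pixel's ray), 0 where there is no reading), "fx", "fy", "cx", "cy" (pixels), "rvec" (rotation vector, rad) and "tvec" (3), from world to camera coordinates, as OpenCV has them; the wrist camera has in their place "hand_eye" (4x4, takes a point from camera to tool coordinates, whose origin is the TCP and whose axes are the flange's). Camera axes: x right, y down, z forward; pixel columns grow to the right and rows downward; lengths in m; the calibration is good to about 2 mm. A picture is of the moment at which its call begins: read the wrist's pose just before it.
- arm.hand_in(): hands the job in; it is judged then, once.
The state is a dict: "time_s": time; "qpos": joint angles; "qd": joint speeds; "tau": joint torques, N m; "position": TCP position; "tool_rot": TCP orientation; "contact_force": force on the tool from outside, world axes, zero at the start; "moment": the same for the moment, N m; "grip_width": finger opening in m; "gripper_force": force on a finger pad.
Only numpy, scipy, OpenCV 4.12 (cv2) and the standard library are available. Lean on these libraries where they do the work, as an engineer would, in place of code of your own. Each camera call takes 0.05 s, during which the arm holds its last target. There are 200 camera calls.

TASK

The little beech worktop shelf is held together by tapered keys, and the end beside the sink is still loose: its end panel stands a few millimetres off the board's shoulder. Drop the loose key, narrow end down and flat back against the panel, into the slot of the tenon at that end and let go, then tap it down with the meat pounder, firmly but never so hard that the wood splits, until the panel is drawn shut and the key stays wedged tight. Stand the pounder back on the worktop and leave the jars and the garlic alone.

Things in the scene. Friction and masses are not known exactly. Their poses are not given: they have to be found in the camera images.
- riser: Fixed beech shelf, 160 deep (x) x 340 long (y) x 116 high. Origin: worktop level, under the loose end panel's outer face when shut; +y = outward, the tenon's direction. Board top z=109, far panel y=-318 with key already in. The tenon (64 wide, z 85 to 109) juts 56 out at +y. Slot in it, right through, 28 wide in x, runs from the panel's face to an end face sloping 1:10 (wider on top).
- slot (a point): Point on the shelf (its axes) at the tenon's top, about the middle of the slot mouth when the panel is shut: riser (0, 14.5, 109) mm. The slot is then 28.4 long in y at the top, 27.2 at mid-height, but hand-cut: its outer end may lie 1.4 mm nearer or farther, unmeasured. Dropped in, the key comes to rest 20 to 70 mm below the tenon's top; it locks 49 to 82 mm below it, a depth to be found by feel.
- key: Loose beech key, 65 g, stands on its narrow end. 24 thick (x), 105 long (z), 22 wide in y at the bottom, 32.5 at the top: back face (y=-11) upright, front face slopes out 1:10 toward +y. Origin: centre of its underside. In the slot its axes match the riser's. Grip it by the 24 mm thickness near the top. Waxed slot faces (friction about 0.2): it holds where it is driven.
- key_head (a point): Centre of the key's flat top face (32 x 24 mm), key (0, 5.3, 105) mm; tap here. Slow taps (25 mm/s) stopped at 8 to 14 N drive it tight; blows over about 28 N may split the joint. Tight means that it squeezes panel and tenon with over 18 N: it then sinks less than 1 mm under another 12 N tap.
- pounder: Loose steel meat pounder standing on its puck, 450 g, 124 high: puck 62 diameter and 20 thick with a flat underside, black upright handle 28 diameter from z=34 to 124. Origin: centre of the underside. Round about z.
- pepper_jar: Small glass jar with black cap, 44 diameter, 107 high, origin under its centre. Leave alone.
- spice_green: Glass jar with green cap, 60 diameter, 145 high, origin under its centre. Leave alone.
- garlic: Garlic bulb, 60 mm, origin under its centre. Leave alone.
- panel_face (a point): Point on the loose end panel (22 thick, 116 high, 7 above the tenon): its outer face, at the slot, height 109. The panel slides along riser y with about 5 N of friction. Shut, this point is at riser y=0 (14.5 mm inward of point slot); it starts 1 to 2.8 mm outward, which shortens the slot by as much. The key's push shuts it.
Things that resemble listed ones, but are neither listed nor needed, are in the scene too. What is shaped like the key but green is not meant.

How it is judged:
On the way, in this order (a step that is already met when the one before it is completed fails the run):
1. the key stands loose in the slot, narrow end down, let go, with the panel not yet shut (z of key in the frame of slot between -0.09 and -0.018 m and x of key in the frame of slot between -0.005 and 0.005 m and horizontal distance between key and slot below 0.015 m and angle between key's own z axis and vertical below 0.1 rad and contact force between the fingers and key below 0.05 N and y of panel_face in the frame of slot above -0.0139 m), for 0.2 s.
2. the pounder strikes the key (contact force between pounder and key above 4 N), for 0.01 s.
At the end, for the whole second after the job is handed in: The key stands in the slot within 0.06 rad of upright, the end panel is shut to within 0.6 mm, and the key squeezes the panel with more than 18 N with nothing holding it; the pounder stands upright on the worktop at rest (z of key in the frame of slot between -0.09 and -0.018 m and x of key in the frame of slot between -0.005 and 0.005 m and horizontal distance between key and slot below 0.015 m and angle between key's own z axis and vertical below 0.06 rad and y of panel_face in the frame of slot below -0.0139 m and contact force between key and riser above 18 N and linear speed of key below 0.01 m/s and angle between pounder's own z axis and vertical below 0.1 rad and height (world z) of pounder between -0.006 and 0.006 m and linear speed of pounder below 0.02 m/s); the robot touches nothing.
It fails at once if the key is driven so hard that the joint splits: more than 45 N between key and shelf, or a blow of more than 33 N from the pounder (contact force between key and riser above 45 N or contact force between pounder and key above 33 N).
It fails at once if a jar or the garlic is shifted by more than 20 mm (distance of any of pepper_jar, spice_green, garlic from where it was at the start of the episode above 0.02 m).
It also fails if it takes over 58 s, if anything falls off the work surface, if the arm or the gripper's body presses on something with over 40 N, if the wrist force passes 120 N, or if a joint passes its speed limit or range.

## Working session

There is one attempt and no reset: what is moved stays moved. The work goes in short steps, Python scripts to look and compute and a tool call to move; the robot and the scene stay as the last step left them, time stands still between calls to the robot, and variables do not carry over. Pictures are saved under pics/ and viewed, at most 10 in all, crops included, and the job is handed in when it is done.

Besides the shell and the picture viewer there is one more tool, called after ">>>" by a JSON object that holds its "op" and its "data", one argument or row to a line. play_rows: Moves the arm, as the interface text tells. Its arguments: {"type":"object","properties":{"plan":{"type":"array","items":{"type":"object","properties":{"travel":{"type":"array","items":{"type":"number"}},"delta_rot":{"type":"array","items":{"type":"number"}},"grip":{"type":"number"}}}},"force":{"type":"number"}},"required":["plan"]}

```bash
ls; mkdir -p pics
cat > h.py <<'E'
import numpy as np, cv2
from plant import arm
def cap(n):
    s=arm.state(); c=arm.capture(n)
    K=np.array([[c['fx'],0,c['cx']],[0,c['fy'],c['cy']],[0,0,1.]])
    if 'rvec' in c:
        R=cv2.Rodrigues(np.array(c['rvec'],float))[0]; t=np.array(c['tvec'],float).ravel()
        T=np.eye(4);T[:3,:3]=R.T;T[:3,3]=-R.T@t
    else:
        from scipy.spatial.transform import Rotation as Ro
        W=np.eye(4);W[:3,:3]=Ro.from_euler('xyz',s['tool_rot']).as_matrix();W[:3,3]=s['position']
        T=W@np.array(c['hand_eye'])
    c['K']=K;c['T']=T
    z=c['z_map'];v,u=np.mgrid[:z.shape[0],:z.shape[1]]
    p=np.stack([(u-c['cx'])/c['fx']*z,(v-c['cy'])/c['fy']*z,z],-1)
    c['P']=p@T[:3,:3].T+T[:3,3]; c['P'][z==0]=np.nan
    return c
def ray(c,u,v,h):
    d=c['T'][:3,:3]@np.array([(u-c['cx'])/c['fx'],(v-c['cy'])/c['fy'],1]);o=c['T'][:3,3]
    return o+d*(h-o[2])/d[2]
def save(c,name,s=1.5):
    cv2.imwrite('pics/'+name,cv2.resize(c['img'][:,:,::-1],None,fx=s,fy=s))
E
python3 - <<'E'
from h import *
import pickle
print(arm.state())
for n in('scene','side'):
    c=cap(n);save(c,n+'0.png');pickle.dump(c,open(n+'.pkl','wb'));print(n,c['T'].round(3).tolist())
E
```

```text
pics
{'time_s': 0.0, 'qpos': array([-1.15083096e-01,  3.59452754e-01,  1.51144786e+00,  2.10033225e-05,
        1.27247928e+00, -1.15100115e-01]), 'qd': array([-0.00054095, -0.00186986,  0.00069644,  0.00072234,  0.00058751,
        0.00127341]), 'tau': array([-2.01257943e-03, -5.15376234e+01, -2.70722097e+01,  6.73234044e-02,
        3.48843460e-02, -1.61260368e-04]), 'position': array([5.99345850e-01, 8.53529852e-05, 2.43834789e-01]), 'tool_rot': array([-3.13981954e+00, -2.25189401e-04,  1.57080695e+00]), 'contact_force': array([ 1.09951591, -0.29357716,  0.01304522]), 'moment': array([ 0.02791827, -0.01152261,  0.02429182]), 'gripper_force': 0.0, 'grip_width': 0.08781802306437111}
scene [[0.706, -0.523, 0.477, -0.069], [-0.708, -0.511, 0.487, -0.8], [-0.011, -0.682, -0.731, 1.06], [0.0, 0.0, 0.0, 1.0]]
side [[-0.976, -0.126, 0.176, 0.405], [-0.217, 0.579, -0.786, 0.558], [-0.003, -0.805, -0.593, 0.654], [0.0, 0.0, 0.0, 1.0]]
```

View pics/scene0.png

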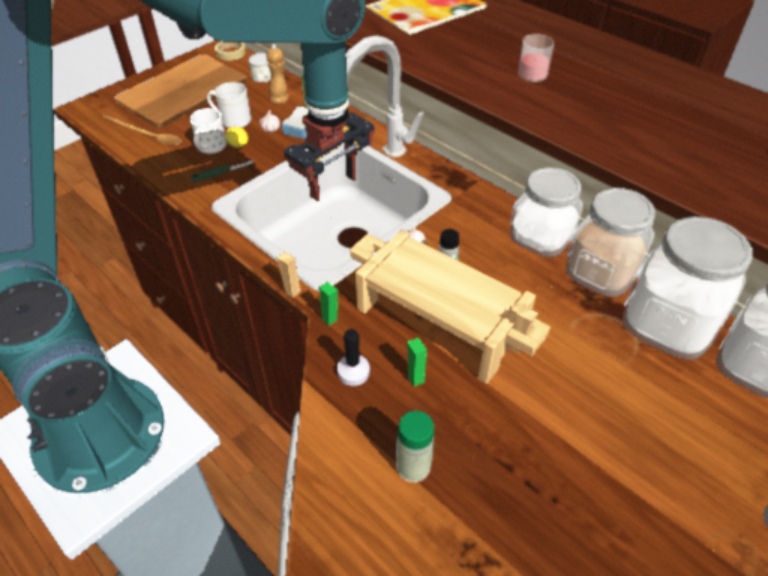

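View pics/side0.png

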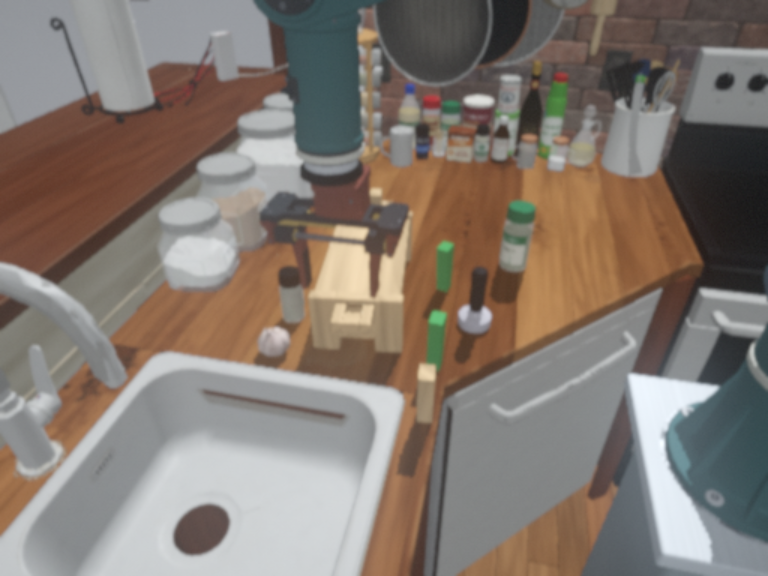

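Scene picture: the candidates for the key are the beech piece at scene (288,272) / side (427,392), and the green ones at scene (328,303) and (416,362), which are excluded. The key already fitted in the far end is at about (525,308). I choose the beech piece standing alone. The pounder is at scene (352,360), the shelf's loose tenon at about (368,250) by the sink, the garlic and pepper jar behind the shelf, and the green-capped jar at (414,445).

Run:
```python
from h import *
import pickle
for n in('scene','side'):
    c=pickle.load(open(n+'.pkl','rb'));P=c['P'];hsv=cv2.cvtColor(c['img'],cv2.COLOR_RGB2HSV)
    H,S,V=hsv[...,0],hsv[...,1],hsv[...,2]
    def st(name,m,rect=True):
        q=P[m]; 
        if len(q)<8: print(n,name,len(q));return
        s=name,len(q),np.percentile(q,[2,50,98],axis=0).round(3).tolist()
        r=cv2.minAreaRect((q[:,:2]*1000).astype(np.float32)); print(n,*s,[np.round(x,1) for x in r])
    w=(P[...,0]>.3)&(P[...,0]<.9)&(abs(P[...,1])<.5)
    u,v=np.meshgrid(np.arange(512)*1.5,np.arange(384)*1.5)
    def box(a,b,r=30): return (abs(u-a)<r)&(abs(v-b)<r*1.3)
    ctr={'scene':dict(key=(288,265),pound=(352,355),riser=(440,290)),'side':dict(key=(427,385),pound=(478,300),riser=(355,270))}[n]
    st('keytop',w&box(*ctr['key'])&(P[...,2]>.095)&(P[...,2]<.115)&(V>100))
    st('key',w&box(*ctr['key'])&(P[...,2]>.03)&(P[...,2]<.115)&(V>100))
    st('pound handle',w&box(*ctr['pound'])&(P[...,2]>.05)&(P[...,2]<.13)&(V<90))
    st('pound top',w&box(*ctr['pound'])&(P[...,2]>.118)&(P[...,2]<.13)&(V<90))
    st('board',w&box(*ctr['riser'],110)&(P[...,2]>.104)&(P[...,2]<.112)&(V>120)&(S<150))
    st('panels',w&box(*ctr['riser'],130)&(P[...,2]>.1135)&(P[...,2]<.12)&(V>120)&(S<150))
    st('garlic',w&box(*{'scene':(415,236),'side':(273,341)}[n],16)&(P[...,2]>.01)&(P[...,2]<.1))
    st('pepper',w&box(*{'scene':(450,240),'side':(290,290)}[n],16)&(P[...,2]>.06)&(P[...,2]<.12)&(V<90))
    st('green',w&(H>45)&(H<75)&(S>150)&(P[...,2]>.02)&(P[...,2]<.12))
```

```text
scene keytop 78 [[0.457, -0.002, 0.096], [0.468, 0.011, 0.104], [0.482, 0.03, 0.108]] [array([470.1,  13.5]), array([28.4, 32.7]), np.float64(9.0)]
scene key 237 [[0.457, -0.003, 0.034], [0.465, 0.003, 0.08], [0.482, 0.028, 0.107]] [array([470.2,  13. ]), array([28.4, 33.9]), np.float64(8.7)]
scene pound handle 204 [[0.403, -0.252, 0.052], [0.411, -0.244, 0.102], [0.427, -0.227, 0.124]] [array([ 416.3, -238.3]), array([26.9, 27.5]), np.float64(3.0)]
scene pound top 59 [[0.403, -0.249, 0.118], [0.417, -0.239, 0.121], [0.429, -0.225, 0.125]] [array([ 416.5, -238.6]), array([26.4, 24. ]), np.float64(32.9)]
scene board 3942 [[0.555, -0.474, 0.105], [0.633, -0.283, 0.108], [0.713, -0.08, 0.111]] [array([ 635.3, -272.3]), array([161.4, 430.3]), np.float64(7.8)]
scene panels 489 [[0.338, -0.478, 0.114], [0.631, -0.41, 0.115], [0.727, -0.111, 0.119]] [array([ 510.1, -304.6]), array([413.8, 348.2]), np.float64(8.2)]
scene garlic 72 [[0.749, -0.106, 0.024], [0.76, -0.09, 0.041], [0.778, -0.068, 0.054]] [array([763.8, -87. ]), array([36.6, 39.1]), np.float64(50.8)]
scene pepper 143 [[0.738, -0.
[... 812 characters left out ...]
 0.124]] [array([ 416.8, -231. ]), array([22.2, 21.4]), np.float64(60.2)]
side board 2306 [[0.468, -0.354, 0.105], [0.628, -0.187, 0.109], [0.707, 0.021, 0.111]] [array([ 559.7, -222.7]), array([370.8, 421.2]), np.float64(60.8)]
side panels 341 [[0.541, -0.417, 0.114], [0.619, -0.12, 0.116], [0.692, -0.104, 0.118]] [array([ 636.7, -267. ]), array([159.2, 318.1]), np.float64(7.7)]
side garlic 327 [[0.732, -0.098, 0.014], [0.752, -0.067, 0.034], [0.779, -0.051, 0.053]] [array([754.8, -77.2]), array([57.2, 48.3]), np.float64(69.8)]
side pepper 134 [[0.741, -0.187, 0.088], [0.754, -0.168, 0.103], [0.772, -0.16, 0.108]] [array([ 756. , -173.7]), array([33.3, 28. ]), np.float64(15.9)]
side green 0
```

Run:
```python
from h import *
c=cap('wrist');save(c,'w0.png');print(c['T'].round(3).tolist(),c['fx'])
s=cap('side');im=s['img'][215:300,250:330,::-1];k=s['img'][:1,:1]
cv2.imwrite('pics/keycrop.png',np.hstack([cv2.resize(im,(560,595)),]))
```

```text
[[1.0, -0.0, -0.002, 0.6], [-0.001, -0.957, -0.29, 0.08], [-0.002, 0.29, -0.957, 0.384], [0.0, 0.0, 0.0, 1.0]] 284.46050256021823
```

View pics/w0.png

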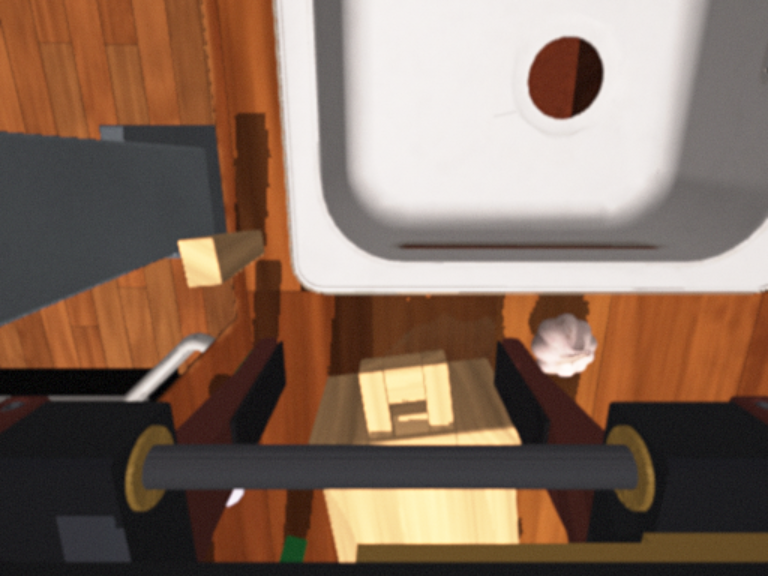

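View pics/keycrop.png

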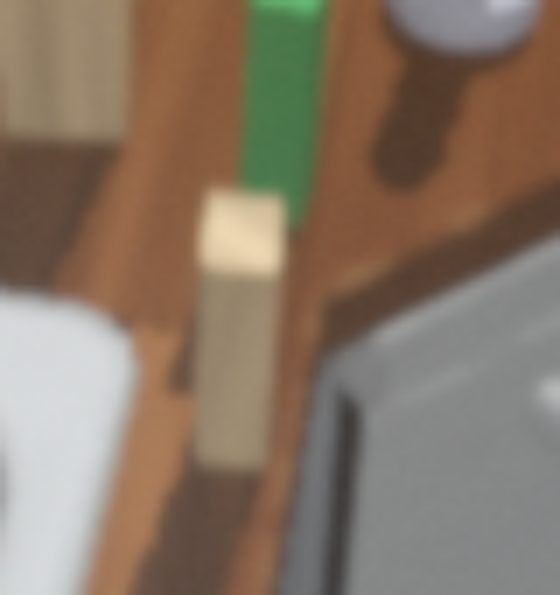

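The wrist picture shows the tenon with its slot at about (408,405), the key's top at (200,262) with its foot at (262,243), and the garlic at (563,345). The crop confirms a plain beech key, apart from the green ones behind it. Next I look at the slot and the key from close above.

>>> {"op": "play_rows", "data": {
  "plan": [
    {"travel": [20, -50, 0], "delta_rot": [0, 0, 0], "grip": 100},
    {"travel": [20, -100, 0], "delta_rot": [0, 0, 0], "grip": 100},
    {"travel": [20, -100, 0], "delta_rot": [0, 0, 0], "grip": 100},
    {"travel": [20, -100, 0], "delta_rot": [0, 0, 0], "grip": 100}
  ]
}}

```text
time_s: 0.7
position: [0.6196, -0.0996, 0.2443]
tool_rot: [-3.141, -0.001, 1.57]
contact_force: [0.1, 0.3, 0.9]
grip_width: 0.088
gripper_force: 0.0
```

Run:
```python
from h import *
import pickle
c=cap('wrist');pickle.dump(c,open('w1.pkl','wb'))
im=c['img'][60:310,150:400,::-1]
cv2.imwrite('pics/w1.png',cv2.resize(im,None,fx=2.4,fy=2.4,interpolation=cv2.INTER_CUBIC));print(c['T'][:3,3])
```

```text
[ 0.62053262 -0.02021795  0.38407991]
```

View pics/w1.png

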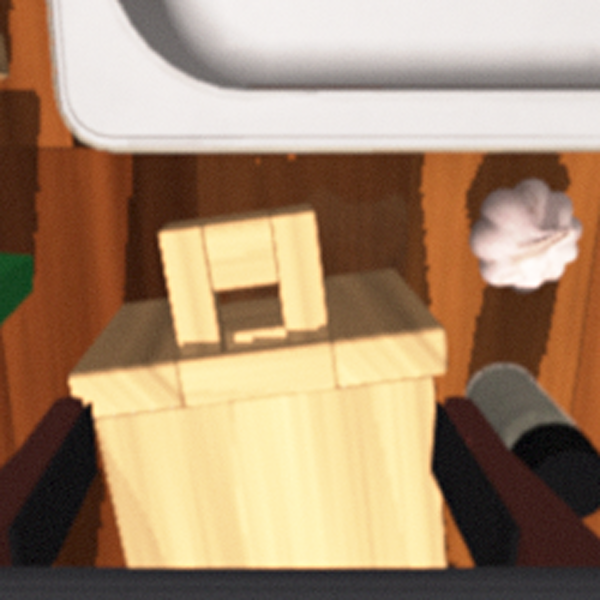

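Run:
```python
from h import *
import pickle
c=pickle.load(open('w1.pkl','rb'))
def r(x,y,h): return (ray(c,150+(x-1)/2.4,60+(y-1)/2.4,h)*1000).round(1)
for n,x,y,h in [('tenon end L',161,233,.109),('tenon end R',315,214,.109),('tenon base L',180,354,.109),('base R',327,328,.109),('slot oL',215,292,.109),('slot oR',280,284,.109),('slot iL',222,345,.109),('slot iR',285,336,.109),('panel L',72,381,.116),('panel R',444,328,.116),('tongue L',183,362,.116),('tongue R',330,344,.116),('panel bL',98,417,.109),('panel bR',434,376,.109)]: print(n,r(x,y,h))
P=c['P'];m=(P[...,2]>.105)&(P[...,2]<.119);print(np.nanmedian(P[...,2][m]))
```

```text
tenon end L [578.6 -64.7 109. ]
tenon end R [640.8 -57.1 109. ]
tenon base L [ 584.4 -116.5  109. ]
base R [ 646.8 -105.   109. ]
slot oL [599.9 -89.3 109. ]
slot oR [626.9 -85.9 109. ]
slot iL [ 602.4 -112.5  109. ]
slot iR [ 629.1 -108.5  109. ]
panel L [ 539.4 -126.   116. ]
panel R [ 694.2 -102.9  116. ]
tongue L [ 586.4 -117.6  116. ]
tongue R [ 647.5 -109.8  116. ]
panel bL [ 547.3 -145.7  109. ]
panel bR [ 693.4 -126.7  109. ]
0.1088281369836605
```

The slot corners give a tenon-top mouth at x≈615, y≈-102 mm with a yaw of about 7.3°. The tenon is 62–63 mm wide against the 64 given, so the fit is good. Next I look at the key from above.

>>> {"op": "play_rows", "data": {
  "plan": [
    {"travel": [-50, 25, 0], "delta_rot": [0, 0, 0], "grip": 100},
    {"travel": [-100, 50, 0], "delta_rot": [0, 0, 0], "grip": 100},
    {"travel": [-150, 70, 0], "delta_rot": [0, 0, 0], "grip": 100},
    {"travel": [-150, 70, 0], "delta_rot": [0, 0, 0], "grip": 100},
    {"travel": [-150, 70, 0], "delta_rot": [0, 0, 0], "grip": 100}
  ]
}}

```text
time_s: 1.38
position: [0.4709, -0.0294, 0.2453]
tool_rot: [3.139, 0.0, 1.572]
contact_force: [1.5, -0.5, 0.5]
grip_width: 0.0879
gripper_force: 0.0
```

Run:
```python
from h import *
import pickle
c=cap('wrist');pickle.dump(c,open('w2.pkl','wb'))
im=c['img'][60:260,120:370,::-1]
cv2.imwrite('pics/w2.png',cv2.resize(im,None,fx=2.8,fy=2.8,interpolation=cv2.INTER_CUBIC));print(c['T'][:3,3])
P=c['P'];m=(P[...,2]>.1)&(P[...,2]<.11)&(P[...,1]>-.03)&(abs(P[...,0]-.47)<.04)
print(m.sum(),cv2.minAreaRect((P[m][:,:2]*1000).astype(np.float32)),P[m][:,2].mean())
```

```text
[0.47118421 0.05018877 0.38496486]
809 ((472.6346740722656, 15.97785758972168), (23.878799438476562, 32.73535919189453), 4.900024890899658) 0.10446996121809846
```

View pics/w2.png

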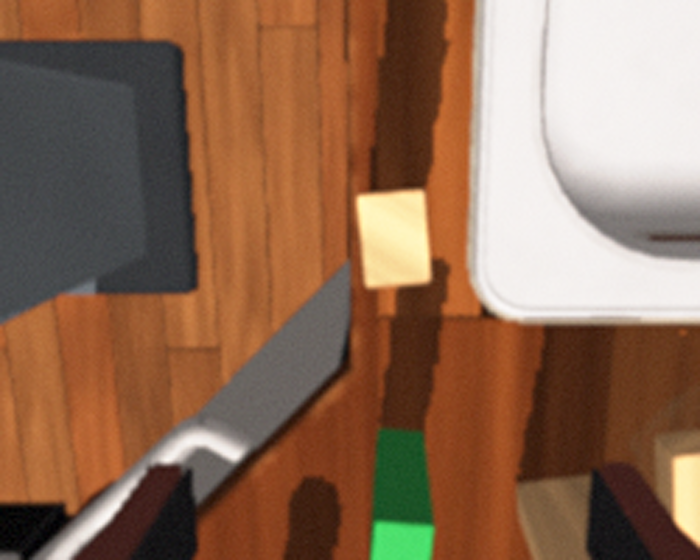

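The wrist picture shows the key's top at (393,238), about 24×33 mm, centred at x=472.6, y=16 mm and yawed 4.9°. No face shows on the +y side although the camera stands there, so the sloping front already faces +y, as the shelf needs. Now I grasp it.

>>> {"op": "play_rows", "data": {
  "plan": [
    {"travel": [2, 44, -20], "delta_rot": [0, 0, 4.9], "grip": 85},
    {"travel": [2, 44, -75], "delta_rot": [0, 0, 4.9], "grip": 85},
    {"travel": [2, 44, -125], "delta_rot": [0, 0, 4.9], "grip": 80},
    {"travel": [2, 44, -150], "delta_rot": [0, 0, 4.9], "grip": 80},
    {"travel": [2, 44, -150], "delta_rot": [0, 0, 4.9], "grip": 80},
    {"travel": [2, 44, -150], "delta_rot": [0, 0, 4.9], "grip": 80}
  ]
}}

```text
time_s: 2.17
position: [0.4736, 0.0138, 0.0953]
tool_rot: [3.14, 0.0, 1.656]
contact_force: [0.8, 0.3, -0.4]
grip_width: 0.0702
gripper_force: 0.0
```

>>> {"op": "play_rows", "data": {
  "plan": [
    {"travel": [0, 0, 0], "delta_rot": [0, 0, 0], "grip": 20},
    {"travel": [0, 0, 0], "delta_rot": [0, 0, 0], "grip": 20},
    {"travel": [0, 0, 0], "delta_rot": [0, 0, 0], "grip": 20},
    {"travel": [0, 0, 0], "delta_rot": [0, 0, 0], "grip": 20},
    {"travel": [0, 0, 0], "delta_rot": [0, 0, 0], "grip": 20},
    {"travel": [0, 0, 0], "delta_rot": [0, 0, 0], "grip": 20}
  ],
  "force": 15
}}

```text
time_s: 2.92
position: [0.472, 0.014, 0.0947]
tool_rot: [-3.142, 0.0, 1.656]
contact_force: [-0.1, 0.3, 2.2]
grip_width: 0.0238
gripper_force: 15.0
```

>>> {"op": "play_rows", "data": {
  "plan": [
    {"travel": [0, 0, 30], "delta_rot": [0, 0, 0], "grip": 20},
    {"travel": [0, 0, 85], "delta_rot": [0, 0, 0], "grip": 20},
    {"travel": [0, 0, 140], "delta_rot": [0, 0, 0], "grip": 20},
    {"travel": [40, -30, 140], "delta_rot": [0, 0, 2.4], "grip": 20},
    {"travel": [80, -60, 140], "delta_rot": [0, 0, 2.4], "grip": 20},
    {"travel": [120, -90, 140], "delta_rot": [0, 0, 2.4], "grip": 20},
    {"travel": [142, -112, 135], "delta_rot": [0, 0, 2.4], "grip": 20},
    {"travel": [142, -112, 130], "delta_rot": [0, 0, 2.4], "grip": 20},
    {"travel": [142, -112, 130], "delta_rot": [0, 0, 2.4], "grip": 20},
    {"travel": [142, -112, 130], "delta_rot": [0, 0, 2.4], "grip": 20}
  ]
}}

```text
time_s: 4.18
position: [0.6129, -0.097, 0.2246]
tool_rot: [-3.141, -0.001, 1.699]
contact_force: [0.4, 0.3, 0.0]
grip_width: 0.0237
gripper_force: 15.0
```

Run:
```python
from h import *
import pickle
c=cap('wrist');pickle.dump(c,open('w3.pkl','wb'));s=cap('side');pickle.dump(s,open('s3.pkl','wb'))
a=cv2.resize(c['img'][130:330,150:370,::-1],(440,400),interpolation=cv2.INTER_CUBIC)
b=cv2.resize(s['img'][120:240,190:300,::-1],(352,384),interpolation=cv2.INTER_CUBIC)
b=cv2.copyMakeBorder(b,0,16,0,0,cv2.BORDER_CONSTANT)
cv2.imwrite('pics/w3.png',np.hstack([a,b]));print(c['T'][:3,3])
```

```text
[ 0.60360026 -0.01818096  0.36436494]
```

View pics/w3.png

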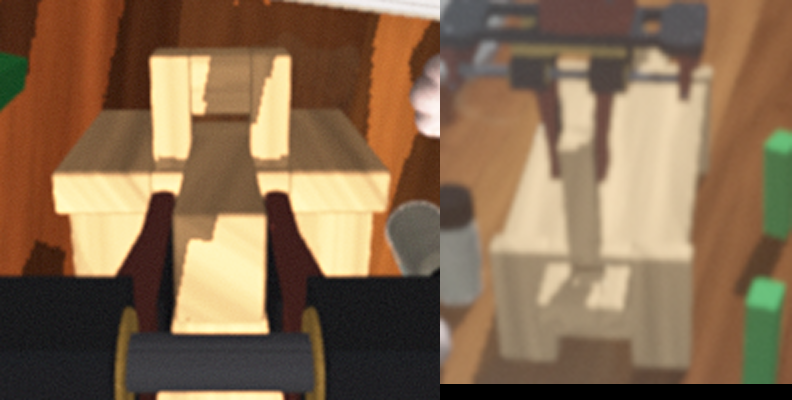

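The wrist crop shows the key held between the pads, lined up with the tenon: outer corners (151,56) and (290,55), slot front edge at row 117. The side crop shows it just above the slot mouth. I check the offset numerically.

Run:
```python
from h import *
import pickle
from scipy.spatial.transform import Rotation as Ro
c=pickle.load(open('w3.pkl','rb'));T=c['T']
R=Ro.from_euler('z',7.3,degrees=True).as_matrix().T; tcp=np.array([.614,-.098,.225])
st=np.array([.6129,-.097,.2246])
def r(x,y,h,o=st): return (R@(ray(c,150+(x-.5)/2,130+(y-.5)/2,h)-o)*1000).round(1)
for n,x,y,h in [('tenL',151,57,.109),('tenR',290,55,.109),('baseL',152,157,.109),('baseR',289,160,.109),('slotL',191,117,.109),('slotR',252,116,.109),('panL',53,173,.116),('panR',389,173,.116),('keyfL',193,123,.1295),('keyfR',251,123,.1295),('keytopfL',182,212,.235),('keytopfR',266,212,.235)]: print(n,r(x,y,h))
g=cv2.cvtColor(c['img'],cv2.COLOR_RGB2GRAY)
for v in range(184,200,2): print(v,g[v,236:286].tolist())
```

```text
tenL [ -30.4   36.5 -115.6]
tenR [  32.3   37.4 -115.6]
baseL [ -31.6  -11.3 -115.6]
baseR [  33.6  -12.8 -115.6]
slotL [ -12.8    8.4 -115.6]
slotR [  15.6    8.9 -115.6]
panL [ -77.3  -16.8 -108.6]
panR [  79.6  -16.7 -108.6]
keyfL [-10.9  11.4 -95.1]
keyfR [ 14.   11.4 -95.1]
keytopfL [-8.7 18.9 10.4]
keytopfR [12.2 18.9 10.4]
184 [226, 227, 229, 231, 232, 234, 234, 231, 210, 192, 224, 237, 236, 235, 237, 229, 187, 139, 136, 134, 133, 134, 136, 135, 136, 134, 136, 139, 138, 138, 137, 139, 137, 134, 137, 135, 137, 138, 128, 114, 122, 135, 140, 183, 232, 238, 235, 232, 228, 226]
186 [225, 227, 229, 231, 231, 233, 235, 233, 208, 168, 185, 208, 211, 211, 212, 196, 148, 112, 110, 110, 108, 113, 110, 111, 110, 105, 107, 107, 108, 108, 111, 110, 108, 112, 107, 109, 106, 106, 106, 110, 124, 134, 137, 189, 232, 237, 234, 231, 229, 225]
188 [226, 226, 227, 232, 233, 233, 234, 233, 212, 141, 89, 78, 81, 85, 86, 88, 78, 74, 77, 73, 71, 73, 69, 69, 67, 64, 67, 69, 63, 64, 71, 70, 66, 68, 62, 64, 64, 68, 77, 102, 124, 138, 173, 224, 237, 237, 234, 231, 229, 226]
190 [225, 227, 228, 230, 233, 23
[... 494 characters left out ...]
8, 106, 97, 102, 102, 105, 104, 104, 103, 106, 105, 102, 107, 104, 105, 101, 103, 105, 102, 107, 102, 105, 107, 103, 108, 107, 107, 104, 98, 123, 187, 230, 238, 237, 238, 238, 235, 233, 231, 229, 226]
196 [226, 226, 228, 230, 231, 233, 235, 233, 218, 162, 108, 103, 103, 103, 105, 103, 105, 106, 107, 106, 103, 111, 106, 106, 108, 107, 109, 105, 106, 106, 106, 103, 104, 103, 101, 104, 103, 101, 123, 187, 230, 238, 237, 237, 238, 237, 234, 231, 229, 226]
198 [226, 226, 228, 229, 232, 233, 234, 233, 218, 170, 118, 97, 93, 99, 101, 98, 100, 105, 104, 105, 109, 106, 104, 105, 106, 105, 107, 105, 100, 99, 102, 102, 100, 96, 98, 98, 96, 91, 119, 188, 231, 237, 238, 238, 238, 235, 234, 232, 227, 227]
```

Run:
```python
from h import *
import pickle
from scipy.spatial.transform import Rotation as Ro
R=Ro.from_euler('z',7.3,degrees=True).as_matrix().T
st=np.array([.614,-.098,0])
for n in('w3','s3'):
    c=pickle.load(open(n+'.pkl','rb'));Q=(c['P']-st)@R.T*1000
    m=(abs(Q[...,0])<9)&(Q[...,1]>0)&(Q[...,1]<35)&(Q[...,2]>120)&(Q[...,2]<228)
    q=Q[m];k=np.polyfit(q[:,2],q[:,1],1);print(n,len(q),'y at z130,235:',np.polyval(k,[130,235]).round(1),'zmin',np.percentile(q[:,2],[1,5]).round(1))
    m=(abs(Q[...,0])<25)&(abs(Q[...,0])>17)&(abs(Q[...,2]-109)<2)&(Q[...,1]<60);print('tenon y',np.percentile(Q[m][:,1],[1,99]).round(1))
    m=(abs(Q[...,0])<10)&(abs(Q[...,2]-109)<2)&(Q[...,1]<60)&(Q[...,1]>-5);print('bridge y',np.percentile(Q[m][:,1],[1,99]).round(1))
    m=(abs(abs(Q[...,0])-55)<15)&(abs(Q[...,2]-116)<2)&(Q[...,1]<60);print('panel top y',np.percentile(Q[m][:,1],[1,99]).round(1))
    for z in(140,160,180,200):
        m=(abs(Q[...,0])<20)&(Q[...,1]>-20)&(Q[...,1]<30)&(abs(Q[...,2]-z)<8)
        if m.sum(): print(z,'x range',np.percentile(Q[m][:,0],[2,98]).round(1))
```

```text
w3 1015 y at z130,235: [ 8.8 19.5] zmin [131.8 140.3]
tenon y [-194.1   37.9]
bridge y [11.4 38.5]
panel top y [-35.3 -14.8]
140 x range [-11.6  11. ]
160 x range [-11.8  10.9]
180 x range [-11.7  10.9]
200 x range [-18.6  19. ]
s3 237 y at z130,235: [ 9.4 20.2] zmin [133.4 137.7]
tenon y [-366.1   38.4]
bridge y [12.3 39.5]
panel top y [-1055.4   -12.6]
140 x range [-12.3  10.3]
160 x range [-12.4  11.2]
180 x range [-12.3  11.4]
200 x range [-19.2  17.6]
```

Depth in both views agrees: the key is upright, its foot spans about -13..9 mm and the mouth about -15..11.5 mm. I lower it.

>>> {"op": "play_rows", "data": {
  "plan": [
    {"travel": [0, 0, -10], "delta_rot": [0, 0, 0], "grip": 20},
    {"travel": [0, 0, -18], "delta_rot": [0, 0, 0], "grip": 20},
    {"travel": [0, 0, -22], "delta_rot": [0, 0, 0], "grip": 20},
    {"travel": [0, 0, -26], "delta_rot": [0, 0, 0], "grip": 20},
    {"travel": [0, 0, -30], "delta_rot": [0, 0, 0], "grip": 20},
    {"travel": [0, 0, -34], "delta_rot": [0, 0, 0], "grip": 20}
  ]
}}

```text
time_s: 5.03
position: [0.6141, -0.0981, 0.1904]
tool_rot: [3.142, 0.0, 1.698]
contact_force: [-0.2, 0.4, -0.4]
grip_width: 0.0241
gripper_force: 15.0
```

>>> {"op": "play_rows", "data": {
  "plan": [
    {"travel": [0, 0, -3], "delta_rot": [0, 0, 0], "grip": 20},
    {"travel": [0, 0, -6], "delta_rot": [0, 0, 0], "grip": 20},
    {"travel": [0, 0, -9], "delta_rot": [0, 0, 0], "grip": 20},
    {"travel": [0, 0, -12], "delta_rot": [0, 0, 0], "grip": 20}
  ]
}}

```text
time_s: 5.52
position: [0.614, -0.098, 0.1785]
tool_rot: [-3.142, -0.0, 1.698]
contact_force: [-0.0, 0.1, -1.7]
grip_width: 0.0239
gripper_force: 15.0
```

>>> {"op": "play_rows", "data": {
  "plan": [
    {"travel": [0, 0, -3], "delta_rot": [0, 0, 0], "grip": 20},
    {"travel": [0, 0, -6], "delta_rot": [0, 0, 0], "grip": 20},
    {"travel": [0, 0, -8], "delta_rot": [0, 0, 0], "grip": 20}
  ]
}}

```text
time_s: 5.9
position: [0.6139, -0.098, 0.1704]
tool_rot: [-3.141, -0.0, 1.698]
contact_force: [-0.2, -0.0, -0.9]
grip_width: 0.0237
gripper_force: 15.0
```

>>> {"op": "play_rows", "data": {
  "plan": [
    {"travel": [0, 0, 0], "delta_rot": [0, 0, 0], "grip": 40},
    {"travel": [0, 0, 0], "delta_rot": [0, 0, 0], "grip": 45},
    {"travel": [0, 0, 0], "delta_rot": [0, 0, 0], "grip": 60},
    {"travel": [0, 0, 0], "delta_rot": [0, 0, 0], "grip": 60},
    {"travel": [0, 0, 10], "delta_rot": [0, 0, 0], "grip": 60},
    {"travel": [0, 0, 60], "delta_rot": [0, 0, 0], "grip": 60},
    {"travel": [0, 0, 110], "delta_rot": [0, 0, 0], "grip": 60},
    {"travel": [0, 0, 110], "delta_rot": [0, 0, 0], "grip": 60},
    {"travel": [0, 0, 110], "delta_rot": [0, 0, 0], "grip": 60}
  ]
}}

```text
time_s: 7.02
position: [0.6137, -0.0979, 0.2808]
tool_rot: [3.142, 0.0, 1.698]
contact_force: [-0.1, 1.1, -0.7]
grip_width: 0.0527
gripper_force: 0.0
```

```bash
cat > look.py <<'E'
from h import *
from scipy.spatial.transform import Rotation as Ro
import sys
R=Ro.from_euler('z',7.3,degrees=True).as_matrix().T
st=np.array([.614,-.098,0])
def look(name='wrist'):
    c=cap(name);Q=(c['P']-st)@R.T*1000
    m=(abs(Q[...,0])<20)&(Q[...,1]>-25)&(Q[...,1]<35)&(Q[...,2]>124)&(Q[...,2]<215)
    q=Q[m]; h=np.percentile(q[:,2],80) if len(q) else 0
    t=q[abs(q[:,2]-h)<2]
    print(name,'key top z',np.median(t[:,2]).round(1) if len(t) else None,'rect',cv2.minAreaRect(t[:,:2].astype(np.float32)) if len(t)>4 else None)
    if len(t)>20:
        A=np.c_[t[:,:2],np.ones(len(t))];print('tilt slope',np.linalg.lstsq(A,t[:,2],rcond=None)[0][:2].round(3))
    return c
E
python3 - <<'E'
from look import *
c=look();s=look('side');look('scene')
a=cv2.resize(c['img'][130:380,130:390,::-1],(416,400),interpolation=cv2.INTER_CUBIC)
b=cv2.resize(s['img'][120:240,190:300,::-1],(352,384),interpolation=cv2.INTER_CUBIC)
cv2.imwrite('pics/w4.png',np.hstack([a,cv2.copyMakeBorder(b,0,16,0,0,cv2.BORDER_CONSTANT)]))
E
```

```text
wrist key top z 174.1 rect ((0.2534952163696289, 1.7670602798461914), (23.20137596130371, 31.94232177734375), 0.24524390697479248)
tilt slope [ 0.001 -0.003]
side key top z 174.5 rect ((0.40021419525146484, 2.7839670181274414), (23.73233413696289, 34.430416107177734), 1.4602950811386108)
tilt slope [ 0.    -0.013]
scene key top z 173.3 rect ((-3.402555465698242, 0.07312202453613281), (34.020050048828125, 24.751672744750977), 88.66867065429688)
tilt slope [ 0.052 -0.037]
```

View pics/w4.png

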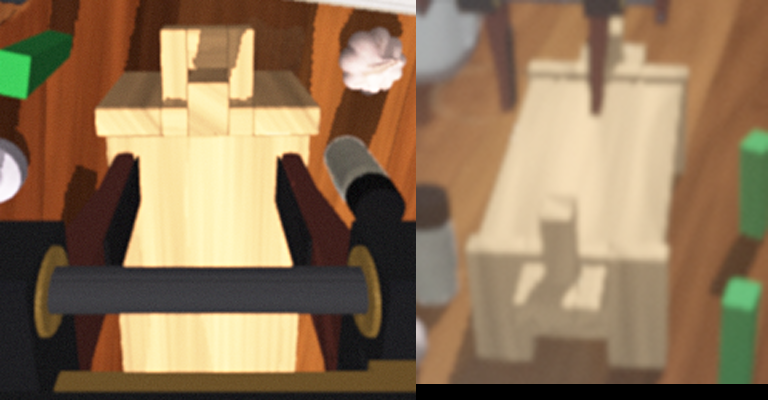

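The key stands upright in the slot with its top at z=174 mm, so it is 40 mm deep, and the mouth and panel look as expected. Next is the pounder, at about (417,-235).

>>> {"op": "play_rows", "data": {
  "plan": [
    {"travel": [-40, -35, 0], "delta_rot": [0, 0, 0], "grip": 80},
    {"travel": [-80, -70, 0], "delta_rot": [0, 0, 0], "grip": 80},
    {"travel": [-120, -105, 0], "delta_rot": [0, 0, 0], "grip": 80},
    {"travel": [-160, -140, 0], "delta_rot": [0, 0, 0], "grip": 80},
    {"travel": [-190, -177, 0], "delta_rot": [0, 0, 0], "grip": 80},
    {"travel": [-190, -177, 0], "delta_rot": [0, 0, 0], "grip": 80},
    {"travel": [-190, -177, 0], "delta_rot": [0, 0, 0], "grip": 80}
  ]
}}

```text
time_s: 8.05
position: [0.4239, -0.2746, 0.2799]
tool_rot: [-3.141, -0.002, 1.697]
contact_force: [-0.1, -1.0, -0.3]
grip_width: 0.0702
gripper_force: 0.0
```

Run:
```python
from h import *
print(arm.state()['position'])
c=cap('wrist');P=c['P'];w=(abs(P[...,0]-.417)<.05)&(abs(P[...,1]+.235)<.05)
for n,a,b in(('top',.12,.127),('handle',.05,.115),('puck',.015,.023)):
    m=w&(P[...,2]>a)&(P[...,2]<b);q=(P[m][:,:2]*1000).astype(np.float32)
    print(n,len(q),np.median(P[m][:,2]) if len(q) else 0,cv2.minEnclosingCircle(q) if len(q) else 0,np.percentile(q,[2,98],axis=0).round(0).tolist())
```

```text
[ 0.42386723 -0.27456155  0.27987747]
top 472 0.12214036095748473 ((418.8359680175781, -236.0385284423828), 13.160991668701172) [[407.0, -247.0], [430.0, -225.0]]
handle 94 0.08842369055081126 ((418.7611083984375, -236.04563903808594), 14.739620208740234) [[405.0, -243.0], [433.0, -222.0]]
puck 660 0.02099703805539499 ((418.6731262207031, -236.44570922851562), 30.93027687072754) [[390.0, -260.0], [448.0, -207.0]]
```

>>> {"op": "play_rows", "data": {
  "plan": [
    {"travel": [-5, 39, -20], "delta_rot": [0, 0, 0], "grip": 80},
    {"travel": [-5, 39, -75], "delta_rot": [0, 0, 0], "grip": 80},
    {"travel": [-5, 39, -130], "delta_rot": [0, 0, 0], "grip": 80},
    {"travel": [-5, 39, -182], "delta_rot": [0, 0, 0], "grip": 80},
    {"travel": [-5, 39, -182], "delta_rot": [0, 0, 0], "grip": 80},
    {"travel": [-5, 39, -182], "delta_rot": [0, 0, 0], "grip": 80},
    {"travel": [-5, 39, -182], "delta_rot": [0, 0, 0], "grip": 20},
    {"travel": [-5, 39, -182], "delta_rot": [0, 0, 0], "grip": 20},
    {"travel": [-5, 39, -182], "delta_rot": [0, 0, 0], "grip": 20},
    {"travel": [-5, 39, -182], "delta_rot": [0, 0, 0], "grip": 20},
    {"travel": [-5, 39, -182], "delta_rot": [0, 0, 0], "grip": 20},
    {"travel": [-5, 39, -182], "delta_rot": [0, 0, 0], "grip": 20}
  ],
  "force": 50
}}

```text
time_s: 9.6
position: [0.4188, -0.2361, 0.0988]
tool_rot: [-3.141, 0.0, 1.698]
contact_force: [-2.0, -0.3, 5.7]
grip_width: 0.0283
gripper_force: 50.0
```

>>> {"op": "play_rows", "data": {
  "plan": [
    {"travel": [0, 0, 40], "delta_rot": [0, 0, 0], "grip": 20},
    {"travel": [0, 0, 95], "delta_rot": [0, 0, 0], "grip": 20},
    {"travel": [0, 0, 150], "delta_rot": [0, 0, 0], "grip": 20},
    {"travel": [10, 10, 200], "delta_rot": [0, 0, 0], "grip": 20},
    {"travel": [55, 40, 205], "delta_rot": [0, 0, 0], "grip": 20},
    {"travel": [100, 72, 205], "delta_rot": [0, 0, 0], "grip": 20},
    {"travel": [145, 104, 205], "delta_rot": [0, 0, 0], "grip": 20},
    {"travel": [180, 130, 205], "delta_rot": [0, 0, 0], "grip": 20},
    {"travel": [195, 140, 200], "delta_rot": [0, 0, 0], "grip": 20},
    {"travel": [195, 140, 195], "delta_rot": [0, 0, 0], "grip": 20},
    {"travel": [195, 140, 195], "delta_rot": [0, 0, 0], "grip": 20},
    {"travel": [195, 140, 195], "delta_rot": [0, 0, 0], "grip": 20}
  ]
}}

```text
time_s: 11.1
position: [0.6128, -0.097, 0.2936]
tool_rot: [-3.141, 0.0, 1.697]
contact_force: [0.4, -0.1, -5.4]
grip_width: 0.0284
gripper_force: 50.0
```

Run:
```python
from look import *
s0=arm.state();print(s0['position'],s0['contact_force'])
for n in('side','scene'):
    c=cap(n);Q=(c['P']-st)@R.T*1000
    for nm,a,b,r in(('key',140,172,18),('puck',178,222,45)):
        m=(abs(Q[...,0])<r)&(abs(Q[...,1])<r+10)&(Q[...,2]>a)&(Q[...,2]<b)
        if nm=='puck': m&=c['img'].min(-1)>90
        q=Q[m]
        if len(q)>5: print(n,nm,len(q),np.percentile(q,[2,50,98],axis=0).round(1).tolist())
```

```text
[ 0.61283463 -0.09696509  0.29359146] [ 0.44097308 -0.06702821 -5.37682462]
side key 117 [[-11.7, -11.7, 140.6], [-1.6, 16.3, 155.8], [11.7, 19.1, 171.1]]
side puck 405 [[-31.0, -14.4, 196.2], [-5.8, 21.9, 214.9], [26.3, 33.2, 220.7]]
scene key 98 [[-16.0, -16.8, 140.6], [-11.7, -10.1, 155.9], [10.3, 13.1, 171.1]]
scene puck 255 [[-33.7, -29.7, 196.0], [-17.3, -11.0, 214.9], [22.9, 25.6, 221.3]]
```

>>> {"op": "play_rows", "data": {
  "plan": [
    {"travel": [1, -1, -8], "delta_rot": [0, 0, 0], "grip": 20},
    {"travel": [1, -1, -14], "delta_rot": [0, 0, 0], "grip": 20},
    {"travel": [1, -1, -18], "delta_rot": [0, 0, 0], "grip": 20},
    {"travel": [1, -1, -18], "delta_rot": [0, 0, 0], "grip": 20}
  ]
}}

```text
time_s: 11.7
position: [0.6146, -0.0969, 0.275]
tool_rot: [-3.14, -0.0, 1.698]
contact_force: [-0.0, -0.4, -5.5]
grip_width: 0.0284
gripper_force: 50.0
```

>>> {"op": "play_rows", "data": {
  "plan": [
    {"travel": [0, 0, -2], "delta_rot": [0, 0, 0], "grip": 20}
  ]
}}

```text
time_s: 11.82
position: [0.6152, -0.097, 0.2738]
tool_rot: [3.141, 0.0, 1.698]
contact_force: [-0.2, -0.5, -5.6]
grip_width: 0.0283
gripper_force: 50.0
```

>>> {"op": "play_rows", "data": {
  "plan": [
    {"travel": [0, 0, -2], "delta_rot": [0, 0, 0], "grip": 20}
  ]
}}

```text
time_s: 11.95
position: [0.6156, -0.097, 0.2723]
tool_rot: [3.14, 0.001, 1.698]
contact_force: [0.2, 0.6, -1.1]
grip_width: 0.0284
gripper_force: 50.0
```

>>> {"op": "play_rows", "data": {
  "plan": [
    {"travel": [0, 0, -1], "delta_rot": [0, 0, 0], "grip": 20}
  ]
}}

```text
time_s: 12.08
position: [0.6155, -0.0971, 0.2713]
tool_rot: [3.14, 0.001, 1.698]
contact_force: [0.2, 0.3, -1.3]
grip_width: 0.0279
gripper_force: 50.0
```

>>> {"op": "play_rows", "data": {
  "plan": [
    {"travel": [0, 0, -1], "delta_rot": [0, 0, 0], "grip": 20}
  ]
}}

```text
time_s: 12.2
position: [0.6154, -0.0971, 0.2701]
tool_rot: [3.141, 0.001, 1.698]
contact_force: [-0.5, 0.6, -0.9]
grip_width: 0.0284
gripper_force: 50.0
```

>>> {"op": "play_rows", "data": {
  "plan": [
    {"travel": [0, 0, -1], "delta_rot": [0, 0, 0], "grip": 20}
  ]
}}

```text
time_s: 12.32
position: [0.6152, -0.0971, 0.2689]
tool_rot: [3.141, 0.0, 1.698]
contact_force: [0.7, 0.0, -2.1]
grip_width: 0.0281
gripper_force: 50.0
```

>>> {"op": "play_rows", "data": {
  "plan": [
    {"travel": [0, 0, -1], "delta_rot": [0, 0, 0], "grip": 20}
  ]
}}

```text
time_s: 12.45
position: [0.6151, -0.0971, 0.2677]
tool_rot: [3.141, 0.0, 1.698]
contact_force: [1.4, -0.0, -1.6]
grip_width: 0.0285
gripper_force: 50.0
```

>>> {"op": "play_rows", "data": {
  "plan": [
    {"travel": [0, 0, -1], "delta_rot": [0, 0, 0], "grip": 20}
  ]
}}

```text
time_s: 12.58
position: [0.6151, -0.0971, 0.2666]
tool_rot: [3.142, 0.0, 1.698]
contact_force: [1.4, -0.2, -0.4]
grip_width: 0.0284
gripper_force: 50.0
```

>>> {"op": "play_rows", "data": {
  "plan": [
    {"travel": [0, 0, -1], "delta_rot": [0, 0, 0], "grip": 20},
    {"travel": [0, 0, -2], "delta_rot": [0, 0, 0], "grip": 20}
  ]
}}

```text
time_s: 12.82
position: [0.615, -0.0971, 0.2646]
tool_rot: [-3.142, 0.0, 1.698]
contact_force: [-0.1, -0.1, -1.1]
grip_width: 0.0279
gripper_force: 50.0
```

>>> {"op": "play_rows", "data": {
  "plan": [
    {"travel": [0, 0, -1], "delta_rot": [0, 0, 0], "grip": 20},
    {"travel": [0, 0, -2], "delta_rot": [0, 0, 0], "grip": 20}
  ]
}}

```text
time_s: 13.08
position: [0.6149, -0.0971, 0.2626]
tool_rot: [-3.141, 0.0, 1.698]
contact_force: [0.2, -1.5, -1.2]
grip_width: 0.0284
gripper_force: 50.0
```

>>> {"op": "play_rows", "data": {
  "plan": [
    {"travel": [0, 0, -1], "delta_rot": [0, 0, 0], "grip": 20}
  ]
}}

```text
time_s: 13.2
position: [0.615, -0.097, 0.2616]
tool_rot: [-3.141, 0.0, 1.698]
contact_force: [-0.4, -1.5, -1.1]
grip_width: 0.0281
gripper_force: 50.0
```

>>> {"op": "play_rows", "data": {
  "plan": [
    {"travel": [0, 0, -1], "delta_rot": [0, 0, 0], "grip": 20}
  ]
}}

```text
time_s: 13.32
position: [0.6149, -0.097, 0.2606]
tool_rot: [-3.141, 0.0, 1.698]
contact_force: [0.1, -0.5, -1.0]
grip_width: 0.0284
gripper_force: 50.0
```

>>> {"op": "play_rows", "data": {
  "plan": [
    {"travel": [0, 0, -1], "delta_rot": [0, 0, 0], "grip": 20}
  ]
}}

```text
time_s: 13.45
position: [0.615, -0.097, 0.2596]
tool_rot: [-3.142, 0.0, 1.698]
contact_force: [-0.5, -0.9, 0.3]
grip_width: 0.028
gripper_force: 50.0
```

>>> {"op": "play_rows", "data": {
  "plan": [
    {"travel": [0, 0, -1], "delta_rot": [0, 0, 0], "grip": 20}
  ]
}}

```text
time_s: 13.58
position: [0.6153, -0.0972, 0.2592]
tool_rot: [3.141, 0.001, 1.698]
contact_force: [0.0, -1.7, 5.7]
grip_width: 0.0281
gripper_force: 50.0
```

>>> {"op": "play_rows", "data": {
  "plan": [
    {"travel": [0, 0, -1], "delta_rot": [0, 0, 0], "grip": 20}
  ]
}}

```text
time_s: 13.7
position: [0.6156, -0.0973, 0.2589]
tool_rot: [3.14, 0.001, 1.698]
contact_force: [-1.5, -0.5, 9.6]
grip_width: 0.0279
gripper_force: 50.0
```

>>> {"op": "play_rows", "data": {
  "plan": [
    {"travel": [0, 0, -1], "delta_rot": [0, 0, 0], "grip": 20}
  ]
}}

```text
time_s: 13.82
position: [0.6159, -0.0974, 0.2587]
tool_rot: [3.139, 0.002, 1.698]
contact_force: [-1.3, -1.4, 13.2]
grip_width: 0.0283
gripper_force: 50.0
```

>>> {"op": "play_rows", "data": {
  "plan": [
    {"travel": [0, 0, -1], "delta_rot": [0, 0, 0], "grip": 20}
  ]
}}

```text
time_s: 13.95
position: [0.6162, -0.0976, 0.2584]
tool_rot: [3.138, 0.002, 1.698]
contact_force: [-2.9, -0.6, 16.6]
grip_width: 0.0282
gripper_force: 50.0
```

>>> {"op": "play_rows", "data": {
  "plan": [
    {"travel": [0, 0, -1], "delta_rot": [0, 0, 0], "grip": 20}
  ]
}}

```text
time_s: 14.08
position: [0.6165, -0.0976, 0.2582]
tool_rot: [3.137, 0.002, 1.698]
contact_force: [-2.9, -1.7, 20.2]
grip_width: 0.0282
gripper_force: 50.0
```

>>> {"op": "play_rows", "data": {
  "plan": [
    {"travel": [0, 0, -1], "delta_rot": [0, 0, 0], "grip": 20}
  ]
}}

```text
time_s: 14.2
position: [0.6167, -0.0977, 0.2579]
tool_rot: [3.136, 0.003, 1.698]
contact_force: [-4.4, 0.0, 23.6]
grip_width: 0.0282
gripper_force: 50.0
```

>>> {"op": "play_rows", "data": {
  "plan": [
    {"travel": [0, 0, 3], "delta_rot": [0, 0, 0], "grip": 20},
    {"travel": [0, 0, 7], "delta_rot": [0, 0, 0], "grip": 20},
    {"travel": [0, 0, 14], "delta_rot": [0, 0, 0], "grip": 20},
    {"travel": [0, 0, 30], "delta_rot": [0, 0, 0], "grip": 20},
    {"travel": [0, 0, 30], "delta_rot": [0, 0, 0], "grip": 20}
  ]
}}

```text
time_s: 14.82
position: [0.6161, -0.0973, 0.2854]
tool_rot: [3.139, 0.001, 1.698]
contact_force: [1.3, -0.1, -5.3]
grip_width: 0.0283
gripper_force: 50.0
```

Run:
```python
from look import *
for n in('side','scene'):
    c=cap(n);Q=(c['P']-st)@R.T*1000
    m=(abs(Q[...,0])<16)&(Q[...,1]>-18)&(Q[...,1]<26)&(Q[...,2]>120)&(Q[...,2]<172)
    q=Q[m]; print(n,len(q),np.percentile(q,[1,50,99],axis=0).round(1).tolist())
    m=(abs(abs(Q[...,0])-55)<15)&(Q[...,2]>60)&(Q[...,2]<105)&(abs(Q[...,1]+17)<12);print('panel face y',m.sum(),np.median(Q[m][:,1]) if m.sum() else 0)
```

```text
side 212 [[-11.7, -12.8, 120.5], [-1.4, 13.5, 147.9], [12.2, 17.8, 160.7]]
panel face y 293 -15.179076088438043
scene 140 [[-15.2, -17.8, 120.9], [-10.5, -8.0, 145.5], [8.3, 13.6, 161.7]]
panel face y 0 0
```

>>> {"op": "play_rows", "data": {
  "plan": [
    {"travel": [0, 0, -12], "delta_rot": [0, 0, 0], "grip": 20},
    {"travel": [0, 0, -18], "delta_rot": [0, 0, 0], "grip": 20},
    {"travel": [0, 0, -21], "delta_rot": [0, 0, 0], "grip": 20},
    {"travel": [0, 0, -21], "delta_rot": [0, 0, 0], "grip": 20}
  ]
}}

```text
time_s: 15.42
position: [0.6147, -0.097, 0.262]
tool_rot: [-3.141, -0.0, 1.698]
contact_force: [1.4, -0.5, -4.6]
grip_width: 0.0282
gripper_force: 50.0
```

Run:
```python
from look import *
import pickle
c=pickle.load(open('s3.pkl','rb'))
for c in(c,cap('side')):
    Q=(c['P']-st)@R.T*1000
    m=(abs(abs(Q[...,0])-55)<15)&(Q[...,2]>60)&(Q[...,2]<105)&(abs(Q[...,1]+17)<12);print('panel face y',m.sum(),np.median(Q[m][:,1]),np.mean(Q[m][:,1]))
```

```text
panel face y 296 -13.852588901691025 -13.761609166226645
panel face y 299 -15.1669460893662 -15.046998170622986
```

>>> {"op": "play_rows", "data": {
  "plan": [
    {"travel": [0, 0, -2], "delta_rot": [0, 0, 0], "grip": 20}
  ]
}}

```text
time_s: 15.6
position: [0.6153, -0.0971, 0.261]
tool_rot: [3.141, 0.0, 1.698]
contact_force: [-1.0, 0.7, -5.2]
grip_width: 0.0282
gripper_force: 50.0
```

>>> {"op": "play_rows", "data": {
  "plan": [
    {"travel": [0, 0, -1], "delta_rot": [0, 0, 0], "grip": 20}
  ]
}}

```text
time_s: 15.72
position: [0.615, -0.097, 0.2597]
tool_rot: [3.142, 0.0, 1.698]
contact_force: [0.6, -0.3, -4.9]
grip_width: 0.0286
gripper_force: 50.0
```

>>> {"op": "play_rows", "data": {
  "plan": [
    {"travel": [0, 0, -1], "delta_rot": [0, 0, 0], "grip": 20}
  ]
}}

```text
time_s: 15.85
position: [0.615, -0.097, 0.2587]
tool_rot: [3.142, 0.0, 1.698]
contact_force: [-0.4, -0.1, -5.6]
grip_width: 0.0283
gripper_force: 50.0
```

>>> {"op": "play_rows", "data": {
  "plan": [
    {"travel": [0, 0, -1], "delta_rot": [0, 0, 0], "grip": 20}
  ]
}}

```text
time_s: 15.98
position: [0.6152, -0.097, 0.2581]
tool_rot: [3.141, 0.0, 1.698]
contact_force: [-1.2, 0.2, 2.0]
grip_width: 0.0281
gripper_force: 50.0
```

>>> {"op": "play_rows", "data": {
  "plan": [
    {"travel": [0, 0, -1], "delta_rot": [0, 0, 0], "grip": 20}
  ]
}}

```text
time_s: 16.1
position: [0.6155, -0.0971, 0.258]
tool_rot: [3.14, 0.001, 1.698]
contact_force: [-2.6, 1.4, 8.1]
grip_width: 0.0279
gripper_force: 50.0
```

>>> {"op": "play_rows", "data": {
  "plan": [
    {"travel": [0, 0, -1], "delta_rot": [0, 0, 0], "grip": 20}
  ]
}}

```text
time_s: 16.23
position: [0.6157, -0.0972, 0.258]
tool_rot: [3.139, 0.001, 1.698]
contact_force: [-3.3, 1.1, 13.5]
grip_width: 0.0283
gripper_force: 50.0
```

The key is tight: 19 N net made it sink less than 0.2 mm, and the panel has shifted 1.3 mm and stopped. I return the pounder to where it stood.

>>> {"op": "play_rows", "data": {
  "plan": [
    {"travel": [0, 0, 5], "delta_rot": [0, 0, 0], "grip": 20},
    {"travel": [0, 0, 45], "delta_rot": [0, 0, 0], "grip": 20},
    {"travel": [-40, -28, 50], "delta_rot": [0, 0, 0], "grip": 20},
    {"travel": [-80, -56, 50], "delta_rot": [0, 0, 0], "grip": 20},
    {"travel": [-120, -84, 50], "delta_rot": [0, 0, 0], "grip": 20},
    {"travel": [-160, -112, 50], "delta_rot": [0, 0, 0], "grip": 20},
    {"travel": [-196, -139, 40], "delta_rot": [0, 0, 0], "grip": 20},
    {"travel": [-196, -139, -10], "delta_rot": [0, 0, 0], "grip": 20},
    {"travel": [-196, -139, -60], "delta_rot": [0, 0, 0], "grip": 20},
    {"travel": [-196, -139, -110], "delta_rot": [0, 0, 0], "grip": 20},
    {"travel": [-196, -139, -145], "delta_rot": [0, 0, 0], "grip": 20},
    {"travel": [-196, -139, -150], "delta_rot": [0, 0, 0], "grip": 20}
  ]
}}

```text
time_s: 17.73
position: [0.4173, -0.2348, 0.1036]
tool_rot: [-3.138, -0.004, 1.698]
contact_force: [0.1, 0.8, -3.8]
grip_width: 0.0284
gripper_force: 50.0
```

>>> {"op": "play_rows", "data": {
  "plan": [
    {"travel": [0, 0, -2], "delta_rot": [0, 0, 0], "grip": 20},
    {"travel": [0, 0, -4], "delta_rot": [0, 0, 0], "grip": 20},
    {"travel": [0, 0, -5], "delta_rot": [0, 0, 0], "grip": 20},
    {"travel": [0, 0, -5], "delta_rot": [0, 0, 0], "grip": 20}
  ]
}}

```text
time_s: 18.23
position: [0.4193, -0.2362, 0.1012]
tool_rot: [3.141, 0.001, 1.698]
contact_force: [0.8, -0.8, -4.0]
grip_width: 0.0285
gripper_force: 50.0
```

>>> {"op": "play_rows", "data": {
  "plan": [
    {"travel": [0, 0, -1], "delta_rot": [0, 0, 0], "grip": 20},
    {"travel": [0, 0, -1], "delta_rot": [0, 0, 0], "grip": 20}
  ]
}}

```text
time_s: 18.48
position: [0.419, -0.236, 0.0997]
tool_rot: [-3.142, 0.0, 1.698]
contact_force: [0.3, -0.7, -4.4]
grip_width: 0.0282
gripper_force: 50.0
```

>>> {"op": "play_rows", "data": {
  "plan": [
    {"travel": [0, 0, -1], "delta_rot": [0, 0, 0], "grip": 20},
    {"travel": [0, 0, -1], "delta_rot": [0, 0, 0], "grip": 20}
  ]
}}

```text
time_s: 18.73
position: [0.4191, -0.236, 0.0993]
tool_rot: [3.141, 0.0, 1.698]
contact_force: [-1.4, 1.7, 4.2]
grip_width: 0.0281
gripper_force: 50.0
```

Standing. Release, lift and check.

>>> {"op": "play_rows", "data": {
  "plan": [
    {"travel": [0, 0, 0], "delta_rot": [0, 0, 0], "grip": 60},
    {"travel": [0, 0, 0], "delta_rot": [0, 0, 0], "grip": 85},
    {"travel": [0, 0, 0], "delta_rot": [0, 0, 0], "grip": 85},
    {"travel": [0, 0, 0], "delta_rot": [0, 0, 0], "grip": 85},
    {"travel": [0, 0, 15], "delta_rot": [0, 0, 0], "grip": 85},
    {"travel": [0, 0, 70], "delta_rot": [0, 0, 0], "grip": 85},
    {"travel": [0, 0, 130], "delta_rot": [0, 0, 0], "grip": 85},
    {"travel": [0, 0, 160], "delta_rot": [0, 0, 0], "grip": 85},
    {"travel": [0, 0, 160], "delta_rot": [0, 0, 0], "grip": 85},
    {"travel": [0, 0, 160], "delta_rot": [0, 0, 0], "grip": 85}
  ]
}}

```text
time_s: 19.98
position: [0.4184, -0.2356, 0.2576]
tool_rot: [-3.14, -0.001, 1.698]
contact_force: [-0.6, 0.5, -1.5]
grip_width: 0.0745
gripper_force: 0.0
```

Run:
```python
from look import *
s=look('side');look('scene');save(s,'end.png')
Q=(s['P']-st)@R.T*1000
m=(abs(abs(Q[...,0])-55)<15)&(Q[...,2]>60)&(Q[...,2]<105)&(abs(Q[...,1]+17)<12);print('panel',np.median(Q[m][:,1]))
print(arm.state()['position'],arm.state()['contact_force'])
```

```text
side key top z 159.1 rect ((1.244328498840332, 2.9582252502441406), (23.989595413208008, 32.21709060668945), 1.166359543800354)
tilt slope [-0.012 -0.02 ]
scene key top z None rect None
panel -15.18243695291095
[ 0.41804736 -0.23530865  0.25696809] [-0.20627129  0.10101331 -0.0795832 ]
```

View pics/end.png

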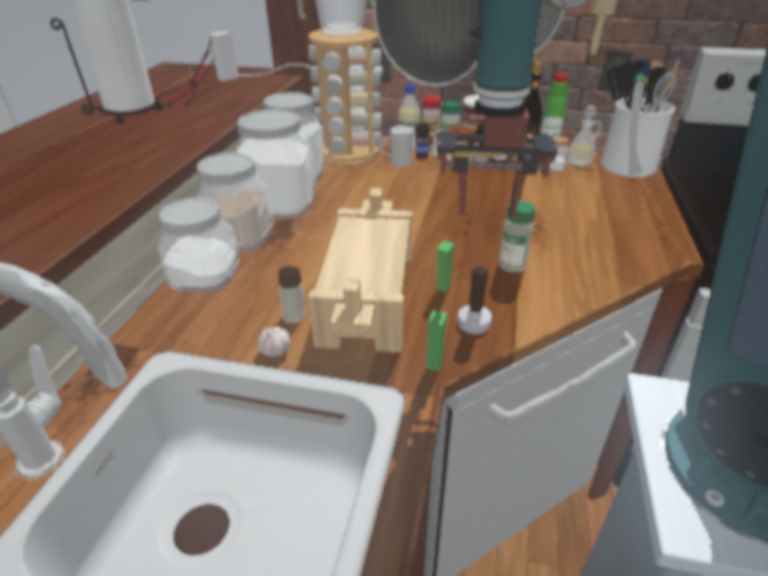

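The picture shows the key standing upright in the tenon at (352,298), the panel shut, the pounder upright at (476,305), and the jars and garlic where they were. I hand in the job.

```bash
python3 -c "
from plant import arm;print(arm.hand_in())"
```

```text
the job is handed in; nothing more can be done
None
```

I handed the job in with the key wedged in the slot about 55 mm deep and the panel closed by 1.3 mm until it stopped. A 19 N tap then sank the key no further. The pounder is back upright on the worktop with the jars and garlic untouched. One press reached about 29 N on the pounder, over the 28 N caution but under the 33 N limit. I could not measure the force between key and shelf during that press, so its 45 N limit is unconfirmed, and the hand-in gave no verdict.

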